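# Prise open the sample box and pull up the tin tray

### The arm

A 7-joint arm with a two-finger parallel gripper is mounted at the origin on the work surface. World frame = base frame: x ahead of the robot, y to its left, z up, the work surface at z = 0. Lengths are in m, angles in rad, forces in N, time in s.
With the tool pointing down it reaches from about 0.4 to 0.875 m from the base axis. Payload 6.5 kg.
Tool frame: the origin (TCP) lies on the centre line of the jaws, within the pads' length; the fingertips stand 17 mm ahead of it and the grasp point (between the pads) lies 2 mm behind it; z points along the fingers, y is the direction in which the jaws open and shut (so a half turn about z gives the same grasp; the last joint's range is limited). The gripper opens to 88 mm and grips with 3 to 60 N. Pads are 18 mm wide; open, the fingers measure 123 mm over their backs; the gripper's body (75 mm by 187 mm) begins 45 mm behind the grasp point.
Start: joints at [1.237, 0.536, -0.004, 1.538, 0.003, 1.067, -0.071], TCP at [0.172, -0.627, 0.256] pointing down, gripper open.
Joint ranges: [-2.7, 2.7], [-0.37, 2.16], [-1.27, 1.26], [0.24, 2.4], [-1.31, 4.45], [0.19, 1.91], [-2.76, 2.76]. Speed limits (rad/s): [2.39, 2.39, 3.14, 3.14, 3.14, 3.14, 3.14].

### API

Orientations are given as a unit quaternion [x, y, z, w].
In Python, from cell import arm, grab_frame gives the robot as it stands.
- The arm moves only by the tool step_arm, never from a script. Its argument "commands" is a list of rows, each an object of numbers: "dx", "dy", "dz": the shift along the tool's x, y, z in mm; "ax", "ay", "az": the turn, a rotation vector about the tool's x, y, z in degrees; "claw": the finger opening in mm, from 0 to 88.1. A call has 1 to 5 rows; each row shifts and turns the commanded pose from where the row before left it, along the tool's axes as they then stand; what a row does not reach is not made up. A row lasts 1/10 s, in which the tool goes at most 50 mm and 8.59 degrees, less where a joint would pass 70% of its speed; a pose out of reach is approached as far as the arm can. A call is refused whole if a number of a shift passes 50 or a number of a turn 8.59, either way. A call with a gripper value outside its range is refused whole. The fingers move at their own pace and stop on an object; the grip force is fixed at half the most. Time passes only in rows, so rows that do not move let the fingers close. It gives the time, the measured TCP pose, the force and the opening at its end, in the units of the state.
- arm.state(): the state, without advancing time (a new reading comes with each control period).
- grab_frame(name): name is "side" or "top"; returns a dict with "img" (480x640x3 uint8, red, green, blue), "K" (3x3 intrinsics, pixels), "eye" and "rotation" of the camera in the world. Camera axes: x right, y down, z forward; pixel columns grow to the right and rows downward; lengths in m; the calibration is good to about 2 mm. A picture is of the moment at which its call begins. There is no depth.
- arm.close_job(): hands the job in, once; it reports no verdict.
The state is a dict: "t": time; "joints": joint angles; "dq": joint speeds; "effort": joint torques, N m; "tcp_pos": TCP position; "ee_rot": TCP orientation; "force": force on the tool from outside, world axes, zero at the start; "moment": the same for the moment, N m; "width": finger opening in m.
Only numpy, scipy, OpenCV 4.12 (cv2) and the standard library are available. Lean on these libraries where they do the work, as an engineer would, in place of code of your own. Each camera call takes 0.05 s, during which the arm holds its last target. There are 200 camera calls.

### The job

Get the sample station ready for loading. Take the scraper, work its blade into the gap under the sample box's shut lid and prise the lid up with it (keep the fingers off the lid until it is clearly open), then swing the lid open until it stands about upright or beyond. Lay the scraper back down flat, wholly on the white board, and only then drag the tray of tins towards you until its near side rests flush against the stop bar, about centred on the bar, with both tins still standing in it; leave the other things on the table where they are.

Things in the scene. Friction and masses are not known exactly. Their poses are not given: they have to be found in the camera images.
- samplebox: Grey metal box fixed to the table, 150 mm (x) by 130 mm (y), 76 mm high with lid shut. Origin: centre of its underside. +x points from the gap side to the hinge side (dark knuckles), roughly to the robot's left. Walls 5 mm thick, 70 mm high, but only 62 mm on the -x side: that leaves an 8 mm gap under the lid along that whole side. Nothing inside stands in a blade's way.
- gap (a point): Middle of that gap's mouth, on the box's outer face at its -x side, 66 mm above the table (gap from 62 to 70 mm); axes as the box's. This side looks roughly towards the board.
- hinge (a point): Middle of the hinge line of the lid: top of the box's +x side, 70 mm above the table; the hinge line runs along the box's y.
- lid (a joint): Angle of the flat plain aluminium lid (150 x 130 x 6 mm, 140 g, no handle, edges flush with the box): 0 shut, grows as the gap-side edge rises, 1.57 upright, stop at 1.9 leaning back. The hinge is stiff with friction (about 0.15 N m): the lid stays where it is left and needs about 2 N at its edge to rise.
- scraper: Flat scraper on the white board, 182 mm long, about 120 g: black handle 95 x 24 x 28 mm (length, width, height), steel blade 87 mm long, 44 mm wide, 2.5 mm thick at the handle's mid height. Origin: under the handle's middle, on its underside; x points to the blade (at the start roughly to the robot's left), z up. Blade from x 47.5 to 135 mm. Centre of mass about x 20 mm.
- blade_edge (a point): Middle of the scraper blade's leading edge (x 135 mm, 14 mm above the handle's underside).
- handle_end (a point): Middle of the rear end of the scraper's handle (x -47.5 mm, 14 mm above its underside).
- board: White plastic board fixed on the table, 230 mm along its x, 120 mm along its y, 12 mm thick; origin: centre of its underside, its top is at 12 mm.
- tray: Loose open aluminium tray, 130 mm along its x, 160 mm along its y, 35 mm high, walls and floor 5 mm, 0.35 kg or so, standing on the table beyond the stop bar and carrying two tins. Origin: centre of its underside; x points roughly away from the stop bar, so its far wall's outside is at x +65 mm and its near wall's outside at x -65 mm.
- tin_a: Short closed steel tin, 60 mm across, 50 mm high, about 160 g, standing in the tray's near half on its +y side. Origin: centre of its underside.
- tin_b: The same kind of tin, on the tray's -y side.
- stop: Dark steel stop bar fixed on the table at the robot's right, 20 mm along its x, 180 mm along its y, 22 mm high; origin: centre of its underside. Its far face, at x +10 mm, is what the tray must rest against: the tray's origin is then 75 mm along the bar's +x.
- tall_can: Bystander: loose tall steel can, 73 mm across, 110 mm high, standing. Origin: centre of its underside.
- jar: Bystander: loose glass jar with a steel cap, 68 mm across, 100 mm high, standing. Origin: centre of its underside.
- tub: Bystander: loose clear plastic tub of can ends, 120 x 100 x 50 mm. Origin: centre of its underside.
There are look-alikes about, which are no part of the job. Several things look just like the stop: the one meant starts farthest to the robot's left.

How it is judged:
On the way, in this order (a step that is already met when the one before it is completed fails the run):
1. the scraper holds the lid prised up by at least 0.1 rad (value of joint lid above 0.1 rad and contact force between scraper and lid above 0.2 N), for 0.1 s.
2. the lid stands open, at least 1.35 rad (value of joint lid above 1.35 rad), for 0.2 s.
3. the scraper lies flat on the board, let go (angle between scraper's own z axis and vertical below 0.15 rad and contact force between the fingers and scraper below 0.1 N and linear speed of scraper below 0.02 m/s and z of scraper in the frame of board between 0.008 and 0.017 m and x of blade_edge in the frame of board between -0.12 and 0.12 m and y of blade_edge in the frame of board between -0.065 and 0.065 m and x of handle_end in the frame of board between -0.12 and 0.12 m and y of handle_end in the frame of board between -0.065 and 0.065 m), for 0.2 s.
4. the tray rests against the stop bar (x of tray in the frame of stop between 0.068 and 0.082 m and y of tray in the frame of stop between -0.04 and 0.04 m and angle between the x axis of tray and the x axis of stop, either way round below 0.08 rad and angle between tray's own z axis and vertical below 0.05 rad and linear speed of tray below 0.02 m/s and angle between each of tin_a, tin_b's own z axis and vertical below 0.1 rad and x of tin_a in the frame of tray between -0.06 and 0.06 m and y of tin_a in the frame of tray between -0.075 and 0.075 m and z of tin_a in the frame of tray between 0 and 0.012 m and x of tin_b in the frame of tray between -0.06 and 0.06 m and y of tin_b in the frame of tray between -0.075 and 0.075 m and z of tin_b in the frame of tray between 0 and 0.012 m), for 0.2 s.
At the end, for the whole second after the job is handed in: Lid open 1.35 rad or more; scraper let go, flat (0.15 rad) on the board, both ends within its outline (5 mm over allowed); tray flat and still against the stop bar (within 7 mm, square within 0.08 rad, centred within 40 mm), both tins upright in it (all of step 3 and all of step 4 and value of joint lid above 1.35 rad); the robot touches nothing.
It fails at once if the fingers push on the lid before it has been prised up to 0.3 rad (contact force between the fingers and lid above 1 N and value of joint lid below 0.3 rad).
It fails at once if the tray is dragged more than 40 mm while the scraper is still off the board (distance of tray from where it was at the start of the episode above 0.04 m and z of scraper in the frame of board above 0.03 m).
It fails at once if a tin is tipped over (angle between any of tin_a, tin_b's own z axis and vertical above 0.6 rad).
It fails at once if a bystander is moved by more than 30 mm (distance of any of tall_can, jar, tub from where it was at the start of the episode above 0.03 m).
It also fails if it takes over 64 s, if anything falls off the work surface, if the arm or the gripper's body presses on something with over 40 N, if the wrist force passes 120 N, or if a joint passes its speed limit or range.

## Working session

There is one attempt and no reset: what is moved stays moved. The work goes in short steps, Python scripts to look and compute and a tool call to move; the robot and the scene stay as the last step left them, time stands still between calls to the robot, and variables do not carry over. Pictures are saved under pics/ and viewed, about 8 in all and at most 12, crops included, and the job is handed in when it is done.

Besides the shell and the picture viewer there is one more tool, called after "Emit:" as name(argument=value, ...), one argument or row to a line, values as JSON. step_arm: Moves the arm, as the interface text tells. Its arguments: {"type":"object","properties":{"commands":{"type":"array","items":{"type":"object","properties":{"dx":{"type":"number"},"dy":{"type":"number"},"dz":{"type":"number"},"ax":{"type":"number"},"ay":{"type":"number"},"az":{"type":"number"},"claw":{"type":"number"}}}}},"required":["commands"]}

```bash
mkdir -p pics; ls
python3 - <<'E'
from cell import arm, grab_frame
import cv2,numpy as np
print(arm.state())
for n in("side","top"):
    f=grab_frame(n);cv2.imwrite(f"pics/{n}0.png",f["img"][:,:,::-1]);print(n,f["K"],f["eye"],f["rotation"])
E
```

```text
pics
{'t': 0.0, 'joints': array([ 1.23682136,  0.53714675, -0.0044289 ,  1.53884185,  0.00261617,
        1.06726859, -0.0711814 ]), 'dq': array([ 2.17270889e-04, -5.09910438e-05, -5.53942388e-04, -9.46583625e-04,
       -5.74685486e-04, -5.65723169e-04,  7.99058429e-04]), 'effort': array([-8.85958380e-04, -5.70992446e+01,  9.90506485e-01, -2.51602006e+01,
       -5.62941330e-02,  1.79151638e-02,  1.46090242e-04]), 'tcp_pos': array([ 0.17180938, -0.62629912,  0.25486391]), 'ee_rot': array([ 9.91044108e-01,  1.33532345e-01, -1.80271675e-04, -8.09656475e-04]), 'force': array([ 0.56475587, -0.18007923,  0.25853429]), 'moment': array([0.02233286, 0.01928399, 0.01976784]), 'width': 0.08791352326331958}
side [[450.7187861    0.         328.57703397]
 [  0.         450.7187861  242.25229605]
 [  0.           0.           1.        ]] [ 0.38406128 -0.65148661  0.7209585 ] [ 0.92630315 -0.07156468  0.02290521 -0.36921039]
top [[451.90102987   0.         316.19528125]
 [  0.         451.90102987 239.8602693 ]
 [  0.           0.           1.        ]] [ 0.35301014 -0.04285022  1.2738773 ] [ 0.71182446 -0.7008968   0.024463   -0.03809444]
```

View pics/top0.png

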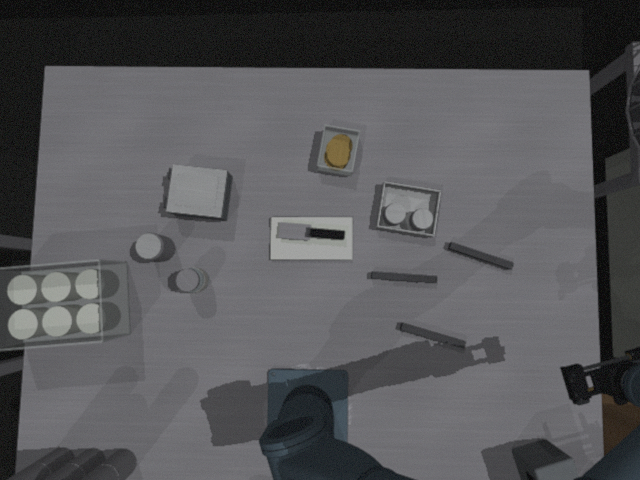

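View pics/side0.png

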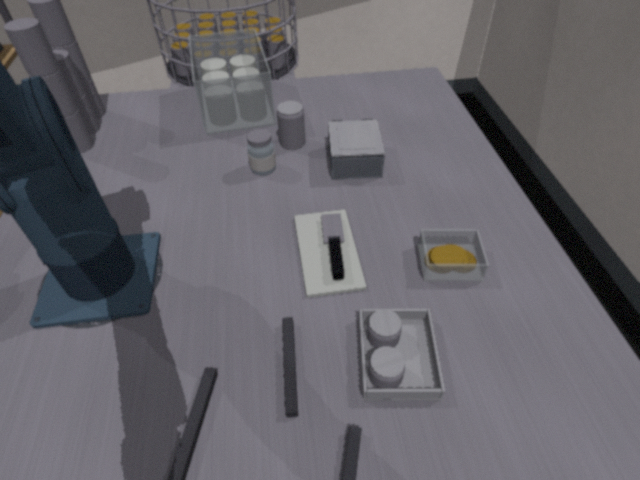

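Top view: box lid about (197,190), board (311,239), scraper handle (327,234) with its blade towards (280,231), tray (408,210), and the wanted stop at (402,278), the leftmost bar. Side view: the same layout, with the bar at (290,365).

```bash
cat > h.py <<'E'
import numpy as np,cv2
from scipy.spatial.transform import Rotation as R
from cell import arm,grab_frame
def cast(f,uv,z):
    uv=np.atleast_2d(np.array(uv,float)); d=np.c_[uv,np.ones(len(uv))]@np.linalg.inv(f["K"]).T
    d=d@R.from_quat(f["rotation"]).as_matrix().T
    e=np.array(f["eye"]); return e+d*((z-e[2])/d[:,2])[:,None]
def proj(f,P):
    p=(np.atleast_2d(P)-f["eye"])@R.from_quat(f["rotation"]).as_matrix(); p=p@f["K"].T; return p[:,:2]/p[:,2:]
def tri(f1,u1,f2,u2):
    e1=np.array(f1["eye"]);e2=np.array(f2["eye"]);d1=(cast(f1,u1,0)-e1)[0];d2=(cast(f2,u2,0)-e2)[0]
    s=np.linalg.lstsq(np.c_[d1,-d2],e2-e1,rcond=None)[0]; a=e1+s[0]*d1;b=e2+s[1]*d2
    return (a+b)/2,np.linalg.norm(a-b)
def rect(f,mask,box,z,name):
    x0,y0,x1,y1=box; m=np.zeros_like(mask);m[y0:y1,x0:x1]=mask[y0:y1,x0:x1]
    m=cv2.morphologyEx(m,cv2.MORPH_CLOSE,np.ones((5,5)))
    c=max(cv2.findContours(m,0,cv2.CHAIN_APPROX_NONE)[0],key=cv2.contourArea)
    P=(cast(f,c[:,0,:],z)[:,:2]*1000).astype(np.float32)
    r=cv2.minAreaRect(P); print(name,np.round(r[0],1),np.round(r[1],1),round(r[2],1)); return c
E
python3 - <<'E'
from h import *
f=grab_frame("top");g=cv2.cvtColor(f["img"],cv2.COLOR_RGB2GRAY)
np.save("pics/top0.npy",f["img"])
u=lambda m:(m*255).astype(np.uint8)
rect(f,u(g>170),(262,210,360,268),.012,"board")
rect(f,u(g<40),(300,220,350,245),.028,"handle")
rect(f,u((g<160)&(g>60)),(274,220,311,242),.026,"blade")
rect(f,u(g<75),(362,265,442,290),.022,"stop")
for t in(125,140,150): rect(f,u(g>t),(150,150,240,225),.076,"lid%d"%t)
for t in(125,140,150): rect(f,u(g>t),(372,172,446,242),.035,"tray%d"%t)
c=cv2.resize(f["img"][120:300,150:450],None,fx=2.6,fy=2.6,interpolation=cv2.INTER_CUBIC)
c=cv2.convertScaleAbs(c,alpha=1.3,beta=0)
cv2.imwrite("pics/c1.png",c[:,:,::-1])
E
```

```text
Traceback (most recent call last):
  File "h.py", line 17, in rect
    c=max(cv2.findContours(m,0,cv2.CHAIN_APPROX_NONE)[0],key=cv2.contourArea)
ValueError: max() iterable argument is empty
```

Run:
```python
from h import *
f=grab_frame("top");g=cv2.cvtColor(f["img"],cv2.COLOR_RGB2GRAY)
p=lambda r,a,b:print(r,a,g[r,a:b:2])
p(250,260,366);p(234,274,350);p(190,150,240);p(210,370,446);g2=g.T;print(g2[402,262:294]);print(g2[197,150:230:2]);print(g2[405,172:250:2])
c=cv2.resize(f["img"][120:300,150:450],None,fx=2.6,fy=2.6,interpolation=cv2.INTER_CUBIC)
c=cv2.convertScaleAbs(c,alpha=1.6,beta=0)
cv2.imwrite("pics/c1.png",c[:,:,::-1])
```

```text
250 260 [116 109 110 112 102 110 162 162 162 163 163 162 161 162 162 163 162 161
 163 163 162 164 164 164 158 165 161 161 162 163 167 160 162 161 166 164
 162 162 162 158 164 162 162 161 163 162 132 113 120 116 117 113 116]
234 274 [162 126 108 118 118 118 117 118 114 115 115 114 115 116 115 104  64  52
  23  20  36  31  29  29  27  25  26  31  22  26  34  25  25  32  30  81
 160 161]
190 150 [108 112 109 110 112 112 109  74  72  89 136 137 138 138 138 141 139 137
 138 139 139 141 144 136 142 138 142 141 137 137 139 137 141 140 136 137
 142 118  53  53  64  90  91  95 105]
210 370 [104  71  70  74  68 126  68  58 131 141 139 142 138 137 140 144 148 146
 139 142 147 148 131 104 135 142 138 140 141 127  82  82  68  93 100 110
 108 114]
[111 109 108 111 111 108 105 105  99 102 104  82  60  64  62  60  63  63
  49  81  97  94  96  97  97 105 105 105 106 108 105 106]
[114 111 107 111 109 104 108 107 101 139 136 138 138 138 138 142 137 136
 138 140 146 141 137 137 138 141 135 134 134 132 136 136 121  43  53  63
  99 101 101 101]
[113 117 116 108 107 105 116 100  66 108 128 128 133 134 135 137 138 134
 134 139 130 120 112  88  78  78  69  69  70 127  62  66 100 103 101 107
 111 110 108]
```

View pics/c1.png

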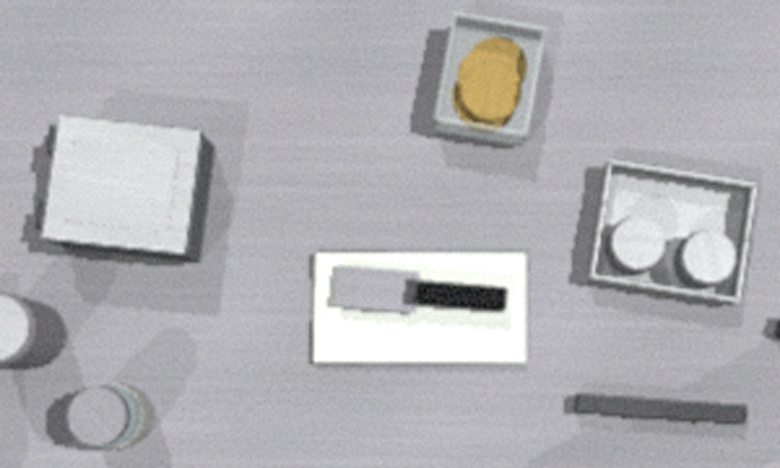

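The crop shows the lid with corners at crop (62,116), (200,130), (186,254), (43,237), the scraper along crop (331,288) to (505,298), and the tray corners and tins clearly.

Run:
```python
from h import *
f=grab_frame("top");g=cv2.cvtColor(f["img"],cv2.COLOR_RGB2GRAY);gb=cv2.GaussianBlur(g,(3,3),0)
u=lambda m:(m*255).astype(np.uint8)
rect(f,u(g>138),(262,210,360,268),.012,"board")
rect(f,u(g<75),(300,222,350,246),.038,"handle")
rect(f,u((g<140)&(g>85)),(274,220,310,243),.026,"blade")
rect(f,u(g<83),(362,265,442,290),.022,"stop")
rect(f,u(gb>122),(150,150,240,225),.076,"lid")
k=lambda L,z:print(np.round(cast(f,[[150+(x-.8)/2.6,120+(y-.8)/2.6] for x,y in L],z)[:,:2]*1000,0).tolist())
k([(609,160),(756,183),(740,301),(592,279)],.035)
k([(637,243),(707,257)],.055)
k([(62,116),(202,130),(186,254),(43,237)],.076)
k([(0,325),(100,415),(490,80)],.11)
k([(574,396),(746,407),(746,423),(574,411)],.022)
k([(332,267),(418,274),(414,310),(330,303)],.026)
k([(419,283),(506,288),(504,310),(417,304)],.040)
k([(457,13),(545,28),(522,143),(434,130)],.05)
```

```text
board [471.4  -2.6] [115.7 225.3] 0.8
handle [480.5 -40.6] [106.1  24.3] 86.0
blade [486.3  47.1] [92.9 49.7] 86.4
stop [ 364.6 -254.2] [190.   23.9] 86.7
lid [589.7 307.3] [145.8 128.7] 84.5
[[629.0, -203.0], [606.0, -359.0], [480.0, -342.0], [501.0, -186.0]]
[[537.0, -230.0], [523.0, -303.0]]
[[660.0, 372.0], [646.0, 225.0], [516.0, 237.0], [532.0, 386.0]]
[[437.0, 413.0], [349.0, 309.0], [693.0, -73.0]]
[[377.0, -169.0], [368.0, -350.0], [352.0, -350.0], [361.0, -169.0]]
[[511.0, 91.0], [505.0, -1.0], [466.0, 2.0], [472.0, 92.0]]
[[493.0, -3.0], [489.0, -95.0], [466.0, -93.0], [471.0, -1.0]]
[[783.0, -39.0], [768.0, -133.0], [643.0, -110.0], [656.0, -16.0]]
```

```bash
cat >> h.py <<'E'
def pose(yaw,pitch=0):
    "tool x along yaw (deg), tool z down, nose up by pitch (deg)"
    c,s=np.cos(np.radians(yaw)),np.sin(np.radians(yaw))
    return R.from_matrix(np.array([[c,s,0],[s,-c,0],[0,0,-1]]).T.T)*R.from_euler('y',pitch,degrees=True)
def plan(p,yaw,pitch=0,n=None,vmax=48,rmax=8.4):
    s=arm.state();p0=np.array(s["tcp_pos"])*1000;r0=R.from_quat(s["ee_rot"]);r1=pose(yaw,pitch)
    d=np.array(p,float)-p0;w=(r0.inv()*r1).as_rotvec(degrees=True)
    n=n or int(max(np.ceil(np.linalg.norm(d)/vmax),np.ceil(np.linalg.norm(w)/rmax),1))
    print("t %.2f tcp %s x-axis %s F %s w %.4f n %d"%(s["t"],np.round(p0,1),np.round(r0.as_matrix()[:,0],3),np.round(s["force"],1),s["width"],n))
    for i in range(n):
        r=r0*R.from_rotvec(w*i/n,degrees=True)
        print(np.round(r.inv().apply(d/n),1),np.round(w/n,2))
E
python3 - <<'E'
from h import *
plan([482,-17,150],86.5,n=18)
E
```

```text
t 0.25 tcp [ 171.9 -626.6  255.3] x-axis [ 0.964  0.265 -0.   ] F [ 0.7 -0.2  0.5] w 0.0881 n 18
[ 25.6 -28.1   5.9] [-0.   -0.   -3.95]
[ 27.5 -26.3   5.9] [-0.   -0.   -3.95]
[ 29.2 -24.3   5.9] [-0.   -0.   -3.95]
[ 30.8 -22.2   5.9] [-0.   -0.   -3.95]
[ 32.3 -20.1   5.9] [-0.   -0.   -3.95]
[ 33.6 -17.8   5.9] [-0.   -0.   -3.95]
[ 34.7 -15.4   5.9] [-0.   -0.   -3.95]
[ 35.7 -13.    5.9] [-0.   -0.   -3.95]
[ 36.5 -10.5   5.9] [-0.   -0.   -3.95]
[37.1 -8.   5.9] [-0.   -0.   -3.95]
[37.6 -5.4  5.9] [-0.   -0.   -3.95]
[37.9 -2.8  5.9] [-0.   -0.   -3.95]
[38.  -0.2  5.9] [-0.   -0.   -3.95]
[37.9  2.5  5.9] [-0.   -0.   -3.95]
[37.7  5.1  5.9] [-0.   -0.   -3.95]
[37.2  7.6  5.9] [-0.   -0.   -3.95]
[36.6 10.2  5.9] [-0.   -0.   -3.95]
[35.8 12.7  5.9] [-0.   -0.   -3.95]
```

Emit:
step_arm(
  commands=[
    {"dx": 26, "dy": -28, "dz": 6, "az": -4},
    {"dx": 28, "dy": -26, "dz": 6, "az": -4},
    {"dx": 29, "dy": -24, "dz": 6, "az": -4},
    {"dx": 31, "dy": -22, "dz": 6, "az": -4},
    {"dx": 32, "dy": -20, "dz": 6, "az": -4},
  ],
)

```text
$.commands[0]: bad value
```

Emit:
step_arm(
  commands=[
    {"dx": 34, "dy": -18, "dz": 6, "az": -4},
    {"dx": 35, "dy": -15, "dz": 6, "az": -4},
    {"dx": 36, "dy": -13, "dz": 6, "az": -4},
    {"dx": 36, "dy": -10, "dz": 6, "az": -4},
    {"dx": 37, "dy": -8, "dz": 6, "az": -4},
  ],
)

```text
$.commands[0]: bad value
```

Emit:
step_arm(
  commands=[
    {"dx": 38, "dy": -5, "dz": 6, "az": -4},
    {"dx": 38, "dy": -3, "dz": 6, "az": -4},
    {"dx": 38, "dy": 0, "dz": 6, "az": -4},
    {"dx": 38, "dy": 2, "dz": 6, "az": -4},
    {"dx": 38, "dy": 5, "dz": 6, "az": -4},
  ],
)

```text
$.commands[0]: bad value
```

Emit:
step_arm(
  commands=[
    {"dx": 37, "dy": 8, "dz": 6, "az": -4},
    {"dx": 37, "dy": 10, "dz": 6, "az": -4},
    {"dx": 36, "dy": 13, "dz": 6, "az": -4},
    {"dx": 0},
    {"dx": 0},
  ],
)

```text
$.commands[0]: bad value
```

Run:
```python
from h import *
plan([482,-17,34],86.5,vmax=30)
f=grab_frame("side");c=cv2.resize(f["img"][130:330,220:440],None,fx=3,fy=3,interpolation=cv2.INTER_CUBIC)
cv2.imwrite("pics/s1.png",cv2.convertScaleAbs(c,alpha=1.4)[:,:,::-1])
```

```text
t 0.25 tcp [ 171.9 -626.6  255.3] x-axis [ 0.964  0.265 -0.   ] F [ 0.7 -0.2  0.5] w 0.0881 n 24
[ 19.2 -21.1   9.2] [-0.   -0.   -2.96]
[ 20.2 -20.    9.2] [-0.   -0.   -2.96]
[ 21.3 -19.    9.2] [-0.   -0.   -2.96]
[ 22.2 -17.8   9.2] [-0.   -0.   -2.96]
[ 23.1 -16.7   9.2] [-0.   -0.   -2.96]
[ 23.9 -15.5   9.2] [-0.   -0.   -2.96]
[ 24.7 -14.2   9.2] [-0.   -0.   -2.96]
[ 25.4 -12.9   9.2] [-0.   -0.   -2.96]
[ 26.  -11.6   9.2] [-0.   -0.   -2.96]
[ 26.6 -10.2   9.2] [-0.   -0.   -2.96]
[27.1 -8.8  9.2] [-0.   -0.   -2.96]
[27.5 -7.4  9.2] [-0.   -0.   -2.96]
[27.9 -6.   9.2] [-0.   -0.   -2.96]
[28.1 -4.5  9.2] [-0.   -0.   -2.96]
[28.3 -3.1  9.2] [-0.   -0.   -2.96]
[28.5 -1.6  9.2] [-0.   -0.   -2.96]
[28.5 -0.1  9.2] [-0.   -0.   -2.96]
[28.5  1.3  9.2] [-0.   -0.   -2.96]
[28.4  2.8  9.2] [-0.   -0.   -2.96]
[28.2  4.3  9.2] [-0.   -0.   -2.96]
[27.9  5.7  9.2] [-0.   -0.   -2.96]
[27.6  7.2  9.2] [-0.   -0.   -2.96]
[27.2  8.6  9.2] [-0.   -0.   -2.96]
[26.7 10.   9.2] [-0.   -0.   -2.96]
```

View pics/s1.png

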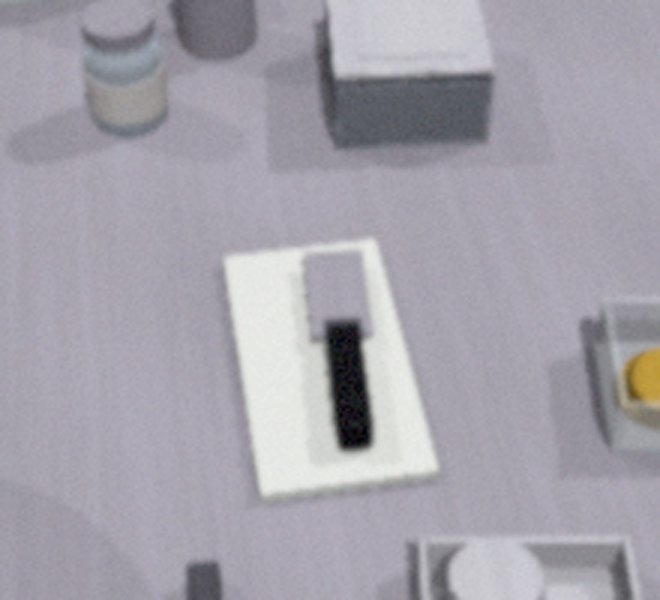

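The picture shows the arm hasn't moved: all four calls were refused. The scraper and box are unchanged. The rows probably need all seven keys.

Emit:
step_arm(
  commands=[
    {"dx": 26, "dy": -28, "dz": 6, "ax": 0, "ay": 0, "az": -4, "claw": 88},
    {"dx": 28, "dy": -26, "dz": 6, "ax": 0, "ay": 0, "az": -4, "claw": 88},
    {"dx": 29, "dy": -24, "dz": 6, "ax": 0, "ay": 0, "az": -4, "claw": 88},
    {"dx": 31, "dy": -22, "dz": 6, "ax": 0, "ay": 0, "az": -4, "claw": 88},
    {"dx": 32, "dy": -20, "dz": 6, "ax": 0, "ay": 0, "az": -4, "claw": 88},
  ],
)

```text
t: 0.8
tcp_pos: [0.2595, -0.4567, 0.2256]
ee_rot: [0.952, 0.305, 0.0, 0.0]
force: [0.5, -0.7, 0.0]
width: 0.0881
```

Emit:
step_arm(
  commands=[
    {"dx": 34, "dy": -18, "dz": 6, "ax": 0, "ay": 0, "az": -4, "claw": 88},
    {"dx": 35, "dy": -15, "dz": 6, "ax": 0, "ay": 0, "az": -4, "claw": 88},
    {"dx": 36, "dy": -13, "dz": 6, "ax": 0, "ay": 0, "az": -4, "claw": 88},
    {"dx": 36, "dy": -10, "dz": 6, "ax": 0, "ay": 0, "az": -4, "claw": 88},
    {"dx": 37, "dy": -8, "dz": 6, "ax": 0, "ay": 0, "az": -4, "claw": 88},
  ],
)

```text
t: 1.3
tcp_pos: [0.3455, -0.2875, 0.1957]
ee_rot: [0.885, 0.466, 0.0, 0.0]
force: [0.3, 0.4, 0.1]
width: 0.0882
```

Emit:
step_arm(
  commands=[
    {"dx": 38, "dy": -5, "dz": 6, "ax": 0, "ay": 0, "az": -4, "claw": 88},
    {"dx": 38, "dy": -3, "dz": 6, "ax": 0, "ay": 0, "az": -4, "claw": 88},
    {"dx": 38, "dy": 0, "dz": 6, "ax": 0, "ay": 0, "az": -4, "claw": 88},
    {"dx": 38, "dy": 2, "dz": 6, "ax": 0, "ay": 0, "az": -4, "claw": 88},
    {"dx": 38, "dy": 5, "dz": 6, "ax": 0, "ay": 0, "az": -4, "claw": 88},
  ],
)

```text
t: 1.8
tcp_pos: [0.4303, -0.1164, 0.1657]
ee_rot: [0.791, 0.612, 0.0, 0.0]
force: [0.6, -0.6, -0.2]
width: 0.088
```

Emit:
step_arm(
  commands=[
    {"dx": 37, "dy": 8, "dz": 6, "ax": 0, "ay": 0, "az": -4, "claw": 88},
    {"dx": 37, "dy": 10, "dz": 6, "ax": 0, "ay": 0, "az": -4, "claw": 88},
    {"dx": 36, "dy": 13, "dz": 6, "ax": 0, "ay": 0, "az": -3, "claw": 88},
    {"dx": 0, "dy": 0, "dz": 0, "ax": 0, "ay": 0, "az": 0, "claw": 88},
    {"dx": 0, "dy": 0, "dz": 0, "ax": 0, "ay": 0, "az": 0, "claw": 88},
  ],
)

```text
t: 2.3
tcp_pos: [0.4805, -0.0146, 0.1476]
ee_rot: [0.729, 0.685, -0.0, -0.0]
force: [-1.3, -0.5, -0.8]
width: 0.088
```

Run:
```python
from h import *
plan([482,-17,34],86.5,vmax=30)
```

```text
t 2.30 tcp [480.5 -14.6 147.6] x-axis [0.062 0.998 0.   ] F [-1.3 -0.5 -0.8] w 0.0880 n 4
[-0.6  0.4 28.4] [-0.01 -0.   -0.02]
[-0.6  0.4 28.4] [-0.01 -0.   -0.02]
[-0.6  0.4 28.4] [-0.01 -0.   -0.02]
[-0.6  0.4 28.4] [-0.01 -0.   -0.02]
```

Emit:
step_arm(
  commands=[
    {"dx": -1, "dy": 1, "dz": 40, "ax": 0, "ay": 0, "az": 0, "claw": 88},
    {"dx": -1, "dy": 0, "dz": 40, "ax": 0, "ay": 0, "az": 0, "claw": 88},
    {"dx": 0, "dy": 0, "dz": 24, "ax": 0, "ay": 0, "az": 0, "claw": 88},
    {"dx": 0, "dy": 0, "dz": 9, "ax": 0, "ay": 0, "az": 0, "claw": 88},
    {"dx": 0, "dy": 0, "dz": 0, "ax": 0, "ay": 0, "az": 0, "claw": 88},
  ],
)

```text
t: 2.8
tcp_pos: [0.4806, -0.0184, 0.0342]
ee_rot: [0.73, 0.684, -0.001, -0.0]
force: [-0.1, 0.5, 1.2]
width: 0.0879
```

Emit:
step_arm(
  commands=[
    {"dx": 0, "dy": 0, "dz": 0, "ax": 0, "ay": 0, "az": 0, "claw": 10},
    {"dx": 0, "dy": 0, "dz": 0, "ax": 0, "ay": 0, "az": 0, "claw": 10},
    {"dx": 0, "dy": 0, "dz": 0, "ax": 0, "ay": 0, "az": 0, "claw": 10},
    {"dx": 0, "dy": 0, "dz": 0, "ax": 0, "ay": 0, "az": 0, "claw": 10},
    {"dx": 0, "dy": 0, "dz": 0, "ax": 0, "ay": 0, "az": 0, "claw": 10},
  ],
)

```text
t: 3.3
tcp_pos: [0.4816, -0.0172, 0.0351]
ee_rot: [0.729, 0.684, 0.0, 0.0]
force: [-0.9, -0.4, 0.0]
width: 0.0499
```

Emit:
step_arm(
  commands=[
    {"dx": 0, "dy": 0, "dz": 0, "ax": 0, "ay": 0, "az": 0, "claw": 10},
    {"dx": 0, "dy": 0, "dz": 0, "ax": 0, "ay": 0, "az": 0, "claw": 10},
  ],
)

```text
t: 3.5
tcp_pos: [0.4814, -0.0172, 0.0347]
ee_rot: [0.729, 0.684, -0.0, -0.0]
force: [0.3, -0.1, 0.6]
width: 0.0341
```

Emit:
step_arm(
  commands=[
    {"dx": 0, "dy": 0, "dz": 0, "ax": 0, "ay": 0, "az": 0, "claw": 10},
    {"dx": 0, "dy": 0, "dz": 0, "ax": 0, "ay": 0, "az": 0, "claw": 10},
    {"dx": 0, "dy": 0, "dz": 0, "ax": 0, "ay": 0, "az": 0, "claw": 10},
    {"dx": 0, "dy": 0, "dz": 0, "ax": 0, "ay": 0, "az": 0, "claw": 10},
    {"dx": 0, "dy": 0, "dz": -20, "ax": 0, "ay": 0, "az": 0, "claw": 10},
  ],
)

```text
t: 4.0
tcp_pos: [0.4796, -0.0172, 0.0533]
ee_rot: [0.729, 0.684, -0.002, -0.001]
force: [0.7, 0.2, -2.0]
width: 0.0239
```

Emit:
step_arm(
  commands=[
    {"dx": 0, "dy": 0, "dz": -30, "ax": 0, "ay": 0, "az": 0, "claw": 10},
    {"dx": 0, "dy": 0, "dz": -10, "ax": 0, "ay": 0, "az": 0, "claw": 10},
    {"dx": 0, "dy": 0, "dz": 0, "ax": 0, "ay": 0, "az": 0, "claw": 10},
    {"dx": 0, "dy": 0, "dz": 0, "ax": 0, "ay": 0, "az": 0, "claw": 10},
  ],
)

```text
t: 4.4
tcp_pos: [0.4809, -0.0174, 0.094]
ee_rot: [0.729, 0.684, -0.0, -0.0]
force: [-0.8, 0.3, -1.4]
width: 0.0241
```

Run:
```python
from h import *
# blade edge is 105 mm ahead of grip; gap mouth (581.5,231); pose with edge 30 mm short
for yaw in (84.2,):
    a=np.radians(yaw);d=np.array([np.cos(a),np.sin(a)])
    p=np.array([581.5,231])-d*(108+30);print(p)
plan([*p,74.5],84.2)
```

```text
[567.55423099  93.70646218]
t 4.40 tcp [480.9 -17.4  94. ] x-axis [ 0.064  0.998 -0.   ] F [-0.8  0.3 -1.4] w 0.0241 n 3
[38.8 26.5  6.5] [-0.02  0.01  0.71]
[39.1 26.   6.5] [-0.02  0.01  0.71]
[39.5 25.5  6.5] [-0.02  0.01  0.71]
```

Emit:
step_arm(
  commands=[
    {"dx": 30, "dy": 20, "dz": 5, "ax": 0, "ay": 0, "az": 0.5, "claw": 10},
    {"dx": 30, "dy": 20, "dz": 5, "ax": 0, "ay": 0, "az": 0.5, "claw": 10},
    {"dx": 30, "dy": 20, "dz": 5, "ax": 0, "ay": 0, "az": 0.5, "claw": 10},
    {"dx": 27, "dy": 18, "dz": 4, "ax": 0, "ay": 0, "az": 0.6, "claw": 10},
    {"dx": 0, "dy": 0, "dz": 0, "ax": 0, "ay": 0, "az": 0, "claw": 10},
  ],
)

```text
t: 4.9
tcp_pos: [0.5692, 0.0987, 0.074]
ee_rot: [0.74, 0.672, 0.001, -0.001]
force: [-0.0, 0.5, -1.4]
width: 0.0239
```

Run:
```python
from h import *
plan([567.5,93.7,74.7],84.2)
f=grab_frame("side");cv2.imwrite("pics/sraw.png",f["img"][:,:,::-1]);c=cv2.resize(f["img"][100:220,280:430],None,fx=5,fy=5,interpolation=cv2.INTER_CUBIC)
t=grab_frame("top");c2=cv2.resize(t["img"][140:260,150:300],None,fx=3,fy=3,interpolation=cv2.INTER_CUBIC)
o=np.zeros((600,800,3),np.uint8);o[:,:450]=cv2.resize(c[:,:],None,fx=.6,fy=.6).repeat(1,0)[:360].shape and 0
a=cv2.resize(f["img"][100:220,280:380],None,fx=4,fy=4,interpolation=cv2.INTER_CUBIC);b=cv2.resize(t["img"][140:260,170:270],None,fx=4,fy=4,interpolation=cv2.INTER_CUBIC)
cv2.imwrite("pics/s2.png",cv2.convertScaleAbs(np.hstack([a,b]),alpha=1.5)[:,:,::-1])
```

```text
t 4.90 tcp [569.2  98.7  74. ] x-axis [0.096 0.995 0.003] F [-0.   0.5 -1.4] w 0.0239 n 1
[-5.1 -1.2 -0.7] [-0.01 -0.2   0.32]
```

View pics/s2.png

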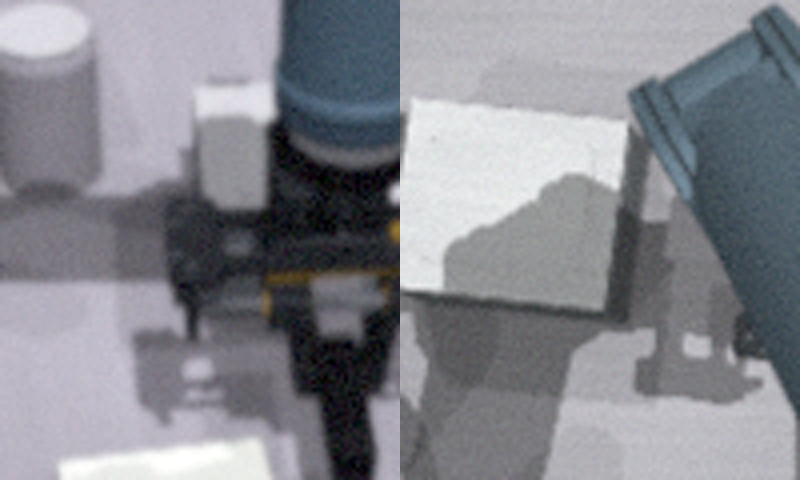

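The arm hides the blade in both views (picture 5), so I'll insert gently on the measured height and watch the force.

Emit:
step_arm(
  commands=[
    {"dx": 8, "dy": 0, "dz": -0.4, "ax": 0, "ay": 0, "az": 0.2, "claw": 10},
    {"dx": 8, "dy": 0, "dz": 0, "ax": 0, "ay": 0, "az": 0, "claw": 10},
    {"dx": 8, "dy": 0, "dz": 0, "ax": 0, "ay": 0, "az": 0, "claw": 10},
    {"dx": 6, "dy": 0, "dz": 0, "ax": 0, "ay": 0, "az": 0, "claw": 10},
    {"dx": 0, "dy": 0, "dz": 0, "ax": 0, "ay": 0, "az": 0, "claw": 10},
  ],
)

```text
t: 5.5
tcp_pos: [0.5712, 0.1249, 0.0764]
ee_rot: [0.742, 0.67, 0.0, -0.0]
force: [1.0, -0.3, -1.1]
width: 0.0238
```

Emit:
step_arm(
  commands=[
    {"dx": 6, "dy": 0, "dz": 0, "ax": 0, "ay": 0, "az": 0, "claw": 10},
    {"dx": 6, "dy": 0, "dz": 0, "ax": 0, "ay": 0, "az": 0, "claw": 10},
    {"dx": 0, "dy": 0, "dz": 0, "ax": 0, "ay": 0, "az": 0, "claw": 10},
  ],
)

```text
t: 5.8
tcp_pos: [0.5725, 0.1366, 0.0762]
ee_rot: [0.742, 0.67, 0.0, -0.0]
force: [-0.1, 0.1, -1.5]
width: 0.0239
```

Run:
```python
from h import *
plan([572,165,74.7],84.2)
s=arm.state();print(s["moment"])
```

```text
t 5.80 tcp [572.5 136.6  76.2] x-axis [0.103 0.995 0.001] F [-0.1  0.1 -1.5] w 0.0239 n 1
[28.2 -3.4  1.6] [ 0.01 -0.05 -0.09]
[-0.02470662 -0.07026565 -0.03363264]
```

Emit:
step_arm(
  commands=[
    {"dx": 8, "dy": 0, "dz": 1.2, "ax": 0, "ay": 0, "az": 0, "claw": 10},
    {"dx": 8, "dy": 0, "dz": 0, "ax": 0, "ay": 0, "az": 0, "claw": 10},
    {"dx": 8, "dy": 0, "dz": 0, "ax": 0, "ay": 0, "az": 0, "claw": 10},
    {"dx": 6, "dy": 0, "dz": 0, "ax": 0, "ay": 0, "az": 0, "claw": 10},
    {"dx": 0, "dy": 0, "dz": 0, "ax": 0, "ay": 0, "az": 0, "claw": 10},
  ],
)

```text
t: 6.3
tcp_pos: [0.5755, 0.1668, 0.075]
ee_rot: [0.742, 0.67, 0.0, -0.0]
force: [-0.5, -0.1, -0.7]
width: 0.0238
```

Emit:
step_arm(
  commands=[
    {"dx": 0, "dy": 0, "dz": -4, "ax": 0, "ay": 0, "az": 0, "claw": 10},
    {"dx": 0, "dy": 0, "dz": -4, "ax": 0, "ay": 0, "az": 0, "claw": 10},
    {"dx": 0, "dy": 0, "dz": -4, "ax": 0, "ay": 0, "az": 0, "claw": 10},
    {"dx": 0, "dy": 0, "dz": 0, "ax": 0, "ay": 0, "az": 0, "claw": 10},
  ],
)

```text
t: 6.7
tcp_pos: [0.5756, 0.1647, 0.0874]
ee_rot: [0.743, 0.669, -0.0, 0.0]
force: [-0.4, 0.3, -2.3]
width: 0.0242
```

Run:
```python
from h import *
plan([572,165,74.7],84.2)
s=arm.state();print(s["moment"])
f=grab_frame("side");t=grab_frame("top")
a=cv2.resize(f["img"][100:220,280:380],None,fx=4,fy=4,interpolation=cv2.INTER_CUBIC);b=cv2.resize(t["img"][140:260,150:250],None,fx=4,fy=4,interpolation=cv2.INTER_CUBIC)
cv2.imwrite("pics/s3.png",cv2.convertScaleAbs(np.hstack([a,b]),alpha=1.5)[:,:,::-1])
```

```text
t 6.70 tcp [575.6 164.7  87.4] x-axis [ 0.104  0.995 -0.   ] F [-0.4  0.3 -2.3] w 0.0242 n 1
[-0.1 -3.6 12.7] [ 0.01  0.02 -0.17]
[-0.10378533  0.06299275  0.07831238]
```

View pics/s3.png

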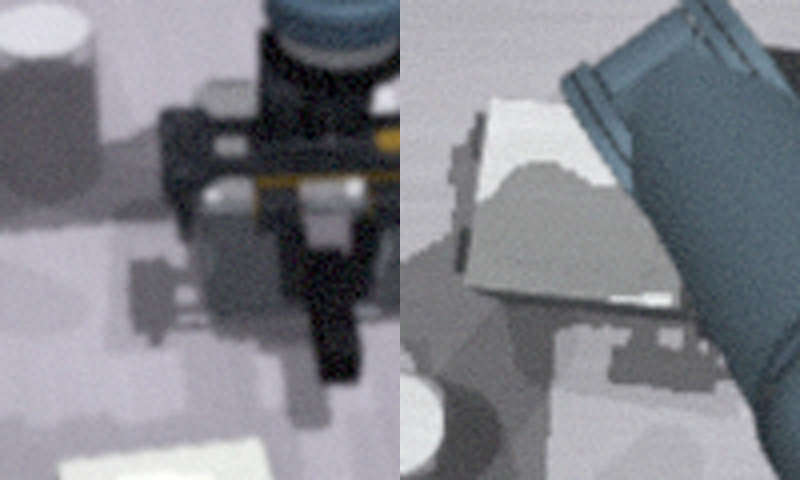

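Picture 6 shows only the handle and gripper (handle near (335,330)), with the lid still about level. The force has risen about 1 N, so the blade is bearing. I'll go on along the lid's arc.

Emit:
step_arm(
  commands=[
    {"dx": 1, "dy": 0, "dz": -7, "ax": 0, "ay": 0, "az": 0, "claw": 10},
    {"dx": 1, "dy": 0, "dz": -7, "ax": 0, "ay": 0, "az": 0, "claw": 10},
    {"dx": 1, "dy": 0, "dz": -7, "ax": 0, "ay": 0, "az": 0, "claw": 10},
    {"dx": 2, "dy": 0, "dz": -7, "ax": 0, "ay": 0, "az": 0, "claw": 10},
    {"dx": 2, "dy": 0, "dz": -6, "ax": 0, "ay": 0, "az": 0, "claw": 10},
  ],
)

```text
t: 7.3
tcp_pos: [0.5763, 0.1723, 0.1217]
ee_rot: [0.743, 0.669, 0.0, 0.0]
force: [-0.4, -0.6, -3.8]
width: 0.0239
```

Emit:
step_arm(
  commands=[
    {"dx": 0, "dy": 0, "dz": 0, "ax": 0, "ay": 0, "az": 0, "claw": 10},
    {"dx": 0, "dy": 0, "dz": 0, "ax": 0, "ay": 0, "az": 0, "claw": 10},
  ],
)

```text
t: 7.5
tcp_pos: [0.577, 0.1726, 0.1215]
ee_rot: [0.743, 0.669, 0.001, 0.0]
force: [0.4, -0.0, -1.5]
width: 0.0238
```

Run:
```python
from h import *
plan([572,165,74.7],84.2)
s=arm.state();print(s["moment"])
f=grab_frame("side");t=grab_frame("top")
a=cv2.resize(f["img"][80:200,280:380],None,fx=4,fy=4,interpolation=cv2.INTER_CUBIC);b=cv2.resize(t["img"][140:260,150:250],None,fx=4,fy=4,interpolation=cv2.INTER_CUBIC)
cv2.imwrite("pics/s4.png",cv2.convertScaleAbs(np.hstack([a,b]),alpha=1.5)[:,:,::-1])
```

```text
t 7.50 tcp [577.  172.6 121.5] x-axis [0.104 0.995 0.001] F [ 0.4 -0.  -1.5] w 0.0238 n 1
[-8.1 -4.2 46.7] [ 0.09 -0.07 -0.16]
[-0.05563498 -0.07996076 -0.01335773]
```

View pics/s4.png

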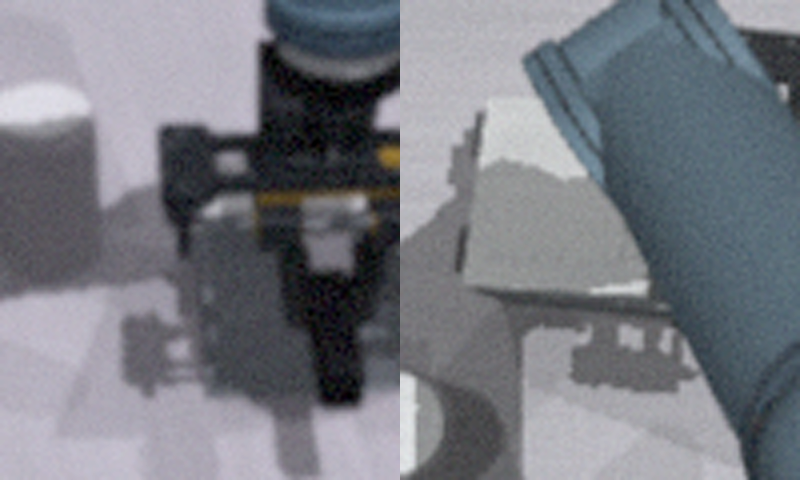

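Picture 7: the dark lid underside and box front now span from about (230,215) to (260,395). That is some 50 mm taller than before, so the lid is up about 0.35 rad. I'll continue the arc.

Emit:
step_arm(
  commands=[
    {"dx": 5, "dy": 0, "dz": -9, "ax": 0, "ay": 0, "az": 0, "claw": 10},
    {"dx": 6, "dy": 0, "dz": -9, "ax": 0, "ay": 0, "az": 0, "claw": 10},
    {"dx": 7, "dy": 0, "dz": -9, "ax": 0, "ay": 0, "az": 0, "claw": 10},
    {"dx": 8, "dy": 0, "dz": -9, "ax": 0, "ay": 0, "az": 0, "claw": 10},
    {"dx": 9, "dy": 0, "dz": -7, "ax": 0, "ay": 0, "az": 0, "claw": 10},
  ],
)

```text
t: 8.1
tcp_pos: [0.5802, 0.2078, 0.1652]
ee_rot: [0.743, 0.669, 0.0, 0.0]
force: [-0.6, -2.0, -2.0]
width: 0.024
```

Emit:
step_arm(
  commands=[
    {"dx": 9, "dy": 0, "dz": -6, "ax": 0, "ay": 0, "az": 0, "claw": 10},
    {"dx": 9, "dy": 0, "dz": -6, "ax": 0, "ay": 0, "az": 0, "claw": 10},
    {"dx": 10, "dy": 0, "dz": -4, "ax": 0, "ay": 0, "az": 0, "claw": 10},
    {"dx": 10, "dy": 0, "dz": -3, "ax": 0, "ay": 0, "az": 0, "claw": 10},
    {"dx": 10, "dy": 0, "dz": -3, "ax": 0, "ay": 0, "az": 0, "claw": 10},
  ],
)

```text
t: 8.6
tcp_pos: [0.5849, 0.2557, 0.1861]
ee_rot: [0.743, 0.67, 0.0, -0.0]
force: [-0.0, -1.5, -2.4]
width: 0.0234
```

Emit:
step_arm(
  commands=[
    {"dx": 8, "dy": 0, "dz": 0, "ax": 0, "ay": 0, "az": 0, "claw": 10},
    {"dx": 8, "dy": 0, "dz": 0, "ax": 0, "ay": 0, "az": 0, "claw": 10},
    {"dx": 8, "dy": 0, "dz": 0, "ax": 0, "ay": 0, "az": 0, "claw": 10},
    {"dx": 0, "dy": 0, "dz": 0, "ax": 0, "ay": 0, "az": 0, "claw": 10},
  ],
)

```text
t: 9.0
tcp_pos: [0.5871, 0.2804, 0.1858]
ee_rot: [0.742, 0.67, 0.0, -0.001]
force: [-0.4, 0.1, -1.6]
width: 0.0233
```

Run:
```python
from h import *
plan([572,165,74.7],84.2)
f=grab_frame("side");t=grab_frame("top")
a=cv2.resize(f["img"][60:210,280:405],None,fx=3.2,fy=3.2,interpolation=cv2.INTER_CUBIC);b=cv2.resize(t["img"][120:270,130:255],None,fx=3.2,fy=3.2,interpolation=cv2.INTER_CUBIC)
cv2.imwrite("pics/s5.png",cv2.convertScaleAbs(np.hstack([a,b]),alpha=1.5)[:,:,::-1])
```

```text
t 9.00 tcp [587.1 280.4 185.8] x-axis [0.102 0.995 0.001] F [-0.4  0.1 -1.6] w 0.0233 n 4
[-29.1  -0.8  27.7] [-0.   -0.02 -0.02]
[-29.1  -0.8  27.7] [-0.   -0.02 -0.02]
[-29.1  -0.8  27.8] [-0.   -0.02 -0.02]
[-29.1  -0.8  27.8] [-0.   -0.02 -0.02]
```

View pics/s5.png

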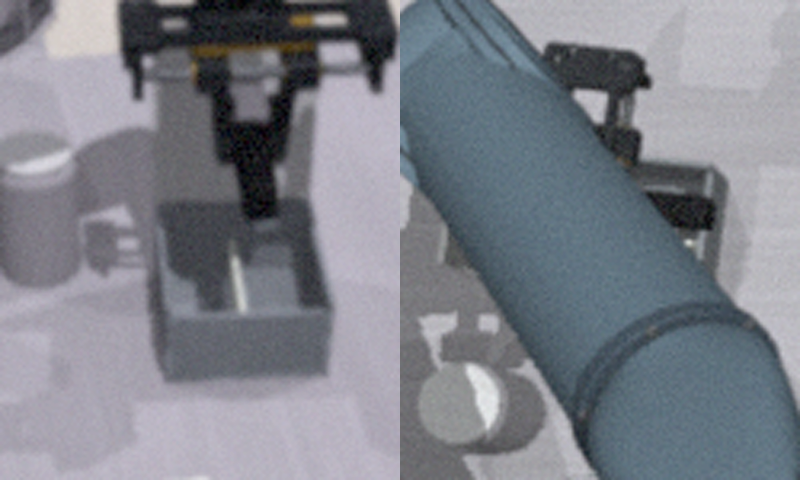

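Picture 8: the lid stands upright behind the gripper, the box is open at (245,270), and the blade points at the lid. I'll push a little more for margin, then back off and return to the board.

Emit:
step_arm(
  commands=[
    {"dx": 5, "dy": 0, "dz": 0, "ax": 0, "ay": 0, "az": 0, "claw": 10},
    {"dx": 5, "dy": 0, "dz": 0, "ax": 0, "ay": 0, "az": 0, "claw": 10},
    {"dx": 0, "dy": 0, "dz": 0, "ax": 0, "ay": 0, "az": 0, "claw": 10},
    {"dx": -20, "dy": 0, "dz": 0, "ax": 0, "ay": 0, "az": 0, "claw": 10},
    {"dx": -40, "dy": 0, "dz": 0, "ax": 0, "ay": 0, "az": 0, "claw": 10},
  ],
)

```text
t: 9.6
tcp_pos: [0.5815, 0.2327, 0.1863]
ee_rot: [0.741, 0.671, 0.002, -0.001]
force: [0.4, 0.3, -0.7]
width: 0.0239
```

Emit:
step_arm(
  commands=[
    {"dx": -40, "dy": -8, "dz": 0, "ax": 0, "ay": 0, "az": 0, "claw": 10},
    {"dx": -40, "dy": -12, "dz": 10, "ax": 0, "ay": 0, "az": 0, "claw": 10},
    {"dx": -40, "dy": -12, "dz": 15, "ax": 0, "ay": 0, "az": 0, "claw": 10},
    {"dx": -40, "dy": -12, "dz": 15, "ax": 0, "ay": 0, "az": 0, "claw": 10},
    {"dx": -40, "dy": -12, "dz": 15, "ax": 0, "ay": 0, "az": 0, "claw": 10},
  ],
)

```text
t: 10.1
tcp_pos: [0.5054, 0.0346, 0.1309]
ee_rot: [0.743, 0.67, 0.001, 0.0]
force: [1.5, -0.8, -2.2]
width: 0.0241
```

Emit:
step_arm(
  commands=[
    {"dx": -35, "dy": -12, "dz": 15, "ax": 0, "ay": 0, "az": 0, "claw": 10},
    {"dx": -15, "dy": -10, "dz": 10, "ax": 0, "ay": 0, "az": 0, "claw": 10},
    {"dx": 0, "dy": 0, "dz": 0, "ax": 0, "ay": 0, "az": 0, "claw": 10},
  ],
)

```text
t: 10.4
tcp_pos: [0.4764, -0.0144, 0.1048]
ee_rot: [0.744, 0.668, -0.002, -0.001]
force: [-0.3, 0.6, -0.7]
width: 0.0237
```

Run:
```python
from h import *
plan([480,-18,60],87.5)
f=grab_frame("side")
a=cv2.resize(f["img"][60:310,260:460],None,fx=2.4,fy=2.4,interpolation=cv2.INTER_CUBIC)
cv2.imwrite("pics/s6.png",cv2.convertScaleAbs(a,alpha=1.5)[:,:,::-1])
```

```text
t 10.40 tcp [476.4 -14.4 104.8] x-axis [ 0.108  0.994 -0.002] F [-0.3  0.6 -0.7] w 0.0237 n 1
[-3.2  4.2 44.8] [-0.21  0.09 -3.68]
```

View pics/s6.png

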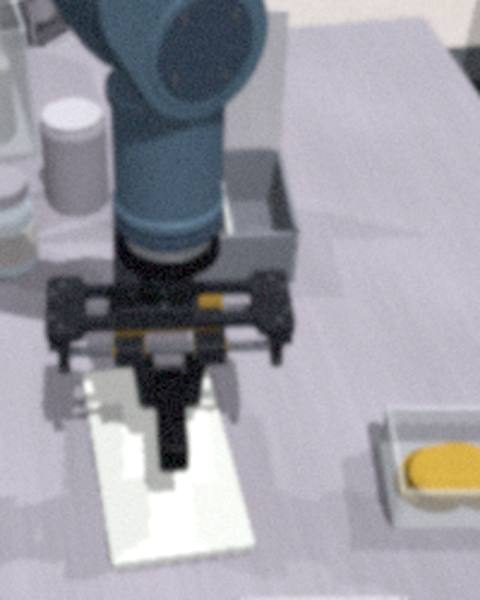

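Picture 9: the lid stays open behind the arm, and the scraper hangs level above the board. I'll lower and release it.

Emit:
step_arm(
  commands=[
    {"dx": -3, "dy": 1, "dz": 25, "ax": 0, "ay": 0, "az": -3.5, "claw": 10},
    {"dx": 0, "dy": 0, "dz": 25, "ax": 0, "ay": 0, "az": 0, "claw": 10},
    {"dx": 0, "dy": 0, "dz": 12, "ax": 0, "ay": 0, "az": 0, "claw": 10},
    {"dx": 0, "dy": 0, "dz": 4, "ax": 0, "ay": 0, "az": 0, "claw": 10},
    {"dx": 0, "dy": 0, "dz": 2, "ax": 0, "ay": 0, "az": 0, "claw": 10},
  ],
)

```text
t: 10.95
tcp_pos: [0.4802, -0.0139, 0.0383]
ee_rot: [0.722, 0.692, 0.001, 0.0]
force: [0.4, 0.3, -0.3]
width: 0.0239
```

Emit:
step_arm(
  commands=[
    {"dx": 0, "dy": 0, "dz": 0, "ax": 0, "ay": 0, "az": 0, "claw": 10},
    {"dx": 0, "dy": 0, "dz": 1, "ax": 0, "ay": 0, "az": 0, "claw": 30},
    {"dx": 0, "dy": 0, "dz": 0, "ax": 0, "ay": 0, "az": 0, "claw": 60},
    {"dx": 0, "dy": 0, "dz": 0, "ax": 0, "ay": 0, "az": 0, "claw": 80},
    {"dx": 0, "dy": 0, "dz": 0, "ax": 0, "ay": 0, "az": 0, "claw": 80},
  ],
)

```text
t: 11.45
tcp_pos: [0.4796, -0.0149, 0.0372]
ee_rot: [0.722, 0.692, 0.0, 0.0]
force: [-0.7, -0.0, -0.1]
width: 0.0519
```

Emit:
step_arm(
  commands=[
    {"dx": 0, "dy": 0, "dz": 0, "ax": 0, "ay": 0, "az": 0, "claw": 80},
    {"dx": 0, "dy": 0, "dz": 0, "ax": 0, "ay": 0, "az": 0, "claw": 80},
    {"dx": 0, "dy": 0, "dz": -30, "ax": 0, "ay": 0, "az": 0, "claw": 80},
    {"dx": 0, "dy": 0, "dz": -45, "ax": 0, "ay": 0, "az": 0, "claw": 80},
    {"dx": 0, "dy": 0, "dz": -45, "ax": 0, "ay": 0, "az": 0, "claw": 80},
  ],
)

```text
t: 11.95
tcp_pos: [0.4786, -0.0148, 0.1579]
ee_rot: [0.722, 0.692, -0.001, -0.001]
force: [1.2, 0.9, 0.3]
width: 0.0798
```

Run:
```python
from h import *
plan([616,-281,110],82.4,n=8)
```

```text
t 11.95 tcp [478.6 -14.8 157.9] x-axis [0.042 0.999 0.   ] F [1.2 0.9 0.3] w 0.0798 n 8
[-32.5  18.6   5.9] [-0.01 -0.    0.65]
[-32.3  19.    5.9] [-0.01 -0.    0.65]
[-32.1  19.3   5.9] [-0.01 -0.    0.65]
[-31.9  19.7   6. ] [-0.01 -0.    0.65]
[-31.7  20.    6. ] [-0.01 -0.    0.65]
[-31.4  20.4   6. ] [-0.01 -0.    0.65]
[-31.2  20.7   6. ] [-0.01 -0.    0.65]
[-31.   21.1   6. ] [-0.01 -0.    0.65]
```

Emit:
step_arm(
  commands=[
    {"dx": -33, "dy": 19, "dz": 0, "ax": 0, "ay": 0, "az": 0.65, "claw": 50},
    {"dx": -32, "dy": 19, "dz": 0, "ax": 0, "ay": 0, "az": 0.65, "claw": 50},
    {"dx": -32, "dy": 19, "dz": 0, "ax": 0, "ay": 0, "az": 0.65, "claw": 50},
    {"dx": -32, "dy": 20, "dz": 0, "ax": 0, "ay": 0, "az": 0.65, "claw": 50},
    {"dx": -32, "dy": 20, "dz": 10, "ax": 0, "ay": 0, "az": 0.65, "claw": 50},
  ],
)

```text
t: 12.45
tcp_pos: [0.567, -0.1836, 0.1479]
ee_rot: [0.742, 0.671, 0.001, 0.001]
force: [1.4, 0.1, 0.5]
width: 0.0499
```

Emit:
step_arm(
  commands=[
    {"dx": -31, "dy": 20, "dz": 10, "ax": 0, "ay": 0, "az": 0.65, "claw": 50},
    {"dx": -31, "dy": 21, "dz": 10, "ax": 0, "ay": 0, "az": 0.65, "claw": 50},
    {"dx": -31, "dy": 21, "dz": 15, "ax": 0, "ay": 0, "az": 0.65, "claw": 50},
    {"dx": 0, "dy": 0, "dz": 0, "ax": 0, "ay": 0, "az": 0, "claw": 50},
    {"dx": 0, "dy": 0, "dz": 0, "ax": 0, "ay": 0, "az": 0, "claw": 50},
  ],
)

```text
t: 12.95
tcp_pos: [0.6163, -0.2814, 0.1109]
ee_rot: [0.753, 0.658, -0.0, -0.001]
force: [0.3, -0.2, 0.7]
width: 0.0501
```

Run:
```python
from h import *
plan([616,-281,31],82.4,vmax=40)
f=grab_frame("side");t=grab_frame("top")
a=cv2.resize(f["img"][60:420,240:480],None,fx=1.6,fy=1.6,interpolation=cv2.INTER_CUBIC);b=cv2.resize(t["img"][120:300,150:270],None,fx=3.2,fy=3.2,interpolation=cv2.INTER_CUBIC)
b=cv2.resize(t["img"][130:310,260:460],None,fx=2,fy=2,interpolation=cv2.INTER_CUBIC);b=np.vstack([b,np.zeros((216,400,3),np.uint8)])
cv2.imwrite("pics/s7.png",cv2.convertScaleAbs(np.hstack([a,b]),alpha=1.5)[:,:,::-1])
```

```text
t 12.95 tcp [ 616.3 -281.4  110.9] x-axis [0.134 0.991 0.001] F [ 0.3 -0.2  0.7] w 0.0501 n 2
[ 0.1 -0.1 40. ] [-0.04 -0.02 -0.06]
[ 0.1 -0.2 40. ] [-0.04 -0.02 -0.06]
```

View pics/s7.png

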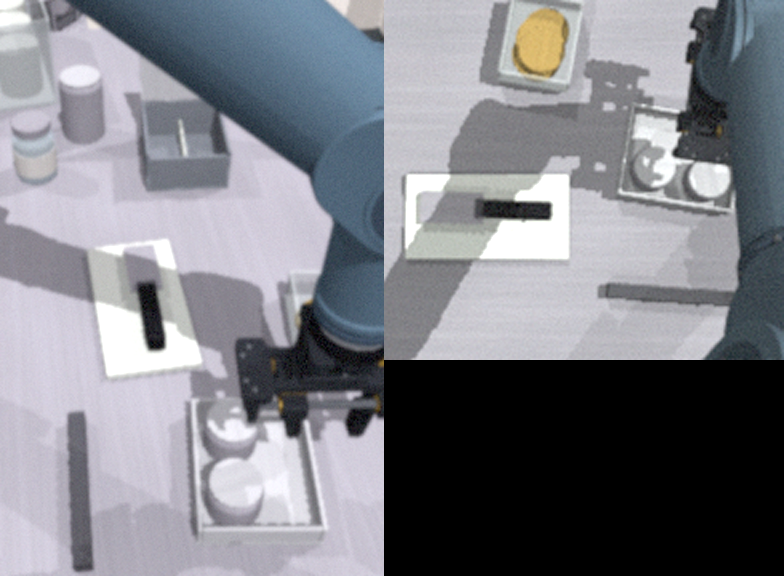

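Picture 10: the scraper lies flat within the board, the lid is open, and the tray and tins are untouched with the gripper over the far wall. I'll descend and grip that wall.

Emit:
step_arm(
  commands=[
    {"dx": 0, "dy": 0, "dz": 35, "ax": 0, "ay": 0, "az": 0, "claw": 50},
    {"dx": 0, "dy": 0, "dz": 30, "ax": 0, "ay": 0, "az": 0, "claw": 50},
    {"dx": 0, "dy": 0, "dz": 14, "ax": 0, "ay": 0, "az": 0, "claw": 50},
    {"dx": 0, "dy": 0, "dz": 0, "ax": 0, "ay": 0, "az": 0, "claw": 40},
    {"dx": 0, "dy": 0, "dz": 0, "ax": 0, "ay": 0, "az": 0, "claw": 30},
  ],
)

```text
t: 13.55
tcp_pos: [0.6178, -0.2807, 0.0342]
ee_rot: [0.752, 0.659, 0.0, 0.001]
force: [0.1, -0.5, 0.4]
width: 0.036
```

Emit:
step_arm(
  commands=[
    {"dx": 0, "dy": 0, "dz": 0, "ax": 0, "ay": 0, "az": 0, "claw": 20},
    {"dx": 0, "dy": 0, "dz": 0, "ax": 0, "ay": 0, "az": 0, "claw": 10},
    {"dx": 0, "dy": 0, "dz": 0, "ax": 0, "ay": 0, "az": 0, "claw": 0},
    {"dx": 0, "dy": 0, "dz": 0, "ax": 0, "ay": 0, "az": 0, "claw": 0},
    {"dx": 0, "dy": 0, "dz": 0, "ax": 0, "ay": 0, "az": 0, "claw": 0},
  ],
)

```text
t: 14.05
tcp_pos: [0.6172, -0.2814, 0.0335]
ee_rot: [0.753, 0.658, 0.0, 0.0]
force: [-1.2, 0.1, 3.8]
width: 0.0049
```

Run:
```python
from h import *
plan([504,-266.3,31],87.2,n=8)
```

```text
t 14.05 tcp [ 617.2 -281.4   33.5] x-axis [ 0.134  0.991 -0.   ] F [-1.2  0.1  3.8] w 0.0049 n 8
[ -0.  -14.3   0.3] [ 0.    0.   -0.61]
[  0.1 -14.3   0.3] [ 0.    0.   -0.61]
[  0.3 -14.3   0.3] [ 0.    0.   -0.61]
[  0.4 -14.3   0.3] [ 0.    0.   -0.61]
[  0.6 -14.3   0.3] [ 0.    0.   -0.61]
[  0.7 -14.3   0.3] [ 0.    0.   -0.61]
[  0.9 -14.2   0.3] [ 0.    0.   -0.61]
[  1.  -14.2   0.3] [ 0.    0.   -0.61]
```

Emit:
step_arm(
  commands=[
    {"dx": 0, "dy": -3, "dz": 0, "ax": 0, "ay": 0, "az": 0, "claw": 0},
    {"dx": 0, "dy": -6, "dz": 0, "ax": 0, "ay": 0, "az": -0.3, "claw": 0},
    {"dx": 0, "dy": -9, "dz": 0, "ax": 0, "ay": 0, "az": -0.4, "claw": 0},
    {"dx": 0, "dy": -9, "dz": 0, "ax": 0, "ay": 0, "az": -0.4, "claw": 0},
    {"dx": 0, "dy": -9, "dz": 0, "ax": 0, "ay": 0, "az": -0.4, "claw": 0},
  ],
)

```text
t: 14.55
tcp_pos: [0.5812, -0.2768, 0.0335]
ee_rot: [0.744, 0.668, 0.0, 0.001]
force: [5.0, 0.8, 3.7]
width: 0.0046
```

Emit:
step_arm(
  commands=[
    {"dx": 0.4, "dy": -9, "dz": 0, "ax": 0, "ay": 0, "az": -0.5, "claw": 0},
    {"dx": 0.4, "dy": -9, "dz": 0, "ax": 0, "ay": 0, "az": -0.5, "claw": 0},
    {"dx": 0.4, "dy": -9, "dz": 0, "ax": 0, "ay": 0, "az": -0.5, "claw": 0},
    {"dx": 0.5, "dy": -9, "dz": 0, "ax": 0, "ay": 0, "az": -0.5, "claw": 0},
    {"dx": 0.5, "dy": -9, "dz": 0, "ax": 0, "ay": 0, "az": -0.5, "claw": 0},
  ],
)

```text
t: 15.05
tcp_pos: [0.5365, -0.2706, 0.0334]
ee_rot: [0.729, 0.684, 0.0, 0.001]
force: [4.7, -0.4, 3.0]
width: 0.0049
```

Emit:
step_arm(
  commands=[
    {"dx": 0.5, "dy": -8, "dz": 0, "ax": 0, "ay": 0, "az": -0.4, "claw": 0},
    {"dx": 0.5, "dy": -7, "dz": 0, "ax": 0, "ay": 0, "az": -0.4, "claw": 0},
    {"dx": 0.5, "dy": -5, "dz": 0, "ax": 0, "ay": 0, "az": 0, "claw": 0},
    {"dx": 0.5, "dy": -4, "dz": 0, "ax": 0, "ay": 0, "az": 0, "claw": 0},
    {"dx": 0, "dy": 0, "dz": 0, "ax": 0, "ay": 0, "az": 0, "claw": 0},
  ],
)

```text
t: 15.55
tcp_pos: [0.5122, -0.2674, 0.0334]
ee_rot: [0.724, 0.689, -0.0, 0.0]
force: [2.9, 0.3, 7.0]
width: 0.0049
```

Run:
```python
from h import *
plan([501.8,-266.3,33],87.2,n=3)
f=grab_frame("side")
a=cv2.resize(f["img"][280:440,260:440],None,fx=3.6,fy=3.6,interpolation=cv2.INTER_CUBIC)
cv2.imwrite("pics/s8.png",cv2.convertScaleAbs(a,alpha=1.5)[:,:,::-1])
```

```text
t 15.55 tcp [ 512.2 -267.4   33.4] x-axis [ 0.05   0.999 -0.001] F [2.9 0.3 7. ] w 0.0049 n 3
[ 0.2 -3.5  0.1] [ 0.01  0.01 -0.02]
[ 0.2 -3.5  0.1] [ 0.01  0.01 -0.02]
[ 0.2 -3.5  0.1] [ 0.01  0.01 -0.02]
```

View pics/s8.png

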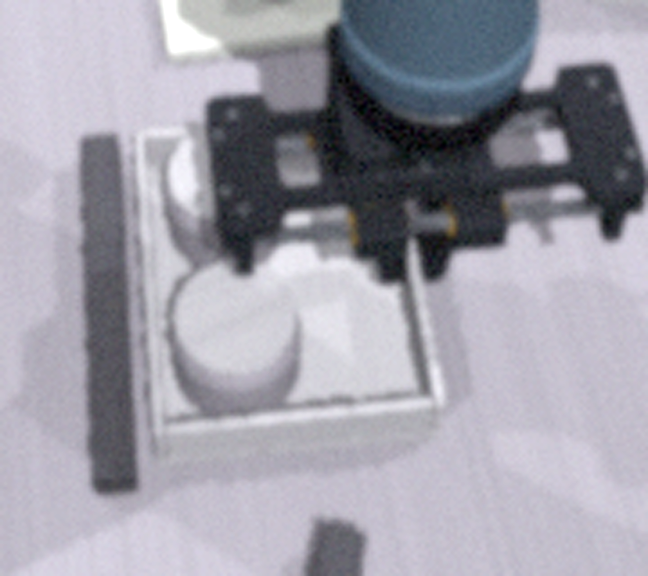

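Picture 11: both tins stand, the tray is parallel to the bar and about 10 mm short of it. I'll creep until there is contact force.

Emit:
step_arm(
  commands=[
    {"dx": 0, "dy": -3, "dz": 0, "ax": 0, "ay": 0, "az": 0, "claw": 0},
    {"dx": 0, "dy": -3, "dz": 0, "ax": 0, "ay": 0, "az": 0, "claw": 0},
    {"dx": 0, "dy": -2, "dz": 0, "ax": 0, "ay": 0, "az": 0, "claw": 0},
    {"dx": 0, "dy": 0, "dz": 0, "ax": 0, "ay": 0, "az": 0, "claw": 0},
  ],
)

```text
t: 16.0
tcp_pos: [0.5049, -0.2669, 0.0334]
ee_rot: [0.724, 0.689, 0.0, 0.001]
force: [4.3, -1.2, 5.4]
width: 0.0052
```

Emit:
step_arm(
  commands=[
    {"dx": 0, "dy": -1, "dz": 0, "ax": 0, "ay": 0, "az": 0, "claw": 0},
    {"dx": 0, "dy": -1, "dz": 0, "ax": 0, "ay": 0, "az": 0, "claw": 0},
    {"dx": 0, "dy": 0, "dz": 0, "ax": 0, "ay": 0, "az": 0, "claw": 0},
  ],
)

```text
t: 16.3
tcp_pos: [0.5035, -0.267, 0.0334]
ee_rot: [0.724, 0.689, 0.001, 0.001]
force: [6.8, -1.5, 3.3]
width: 0.0047
```

Emit:
step_arm(
  commands=[
    {"dx": 0, "dy": -1, "dz": 0, "ax": 0, "ay": 0, "az": 0, "claw": 0},
    {"dx": 0, "dy": 0, "dz": 0, "ax": 0, "ay": 0, "az": 0, "claw": 0},
  ],
)

```text
t: 16.5
tcp_pos: [0.5035, -0.267, 0.0334]
ee_rot: [0.724, 0.689, 0.001, 0.002]
force: [9.6, -2.2, 0.0]
width: 0.0049
```

Emit:
step_arm(
  commands=[
    {"dx": 0, "dy": -1, "dz": 0, "ax": 0, "ay": 0, "az": 0, "claw": 0},
    {"dx": 0, "dy": 0, "dz": 0, "ax": 0, "ay": 0, "az": 0, "claw": 0},
    {"dx": 0, "dy": 0, "dz": 0, "ax": 0, "ay": 0, "az": 0, "claw": 15},
    {"dx": 0, "dy": 0, "dz": 0, "ax": 0, "ay": 0, "az": 0, "claw": 30},
    {"dx": 0, "dy": 0, "dz": 0, "ax": 0, "ay": 0, "az": 0, "claw": 30},
  ],
)

```text
t: 17.0
tcp_pos: [0.4982, -0.2663, 0.032]
ee_rot: [0.725, 0.689, -0.001, -0.002]
force: [0.7, 0.2, -0.4]
width: 0.0268
```

Emit:
step_arm(
  commands=[
    {"dx": 0, "dy": 0, "dz": 0, "ax": 0, "ay": 0, "az": 0, "claw": 30},
    {"dx": 0, "dy": 0, "dz": -20, "ax": 0, "ay": 0, "az": 0, "claw": 30},
    {"dx": 0, "dy": 0, "dz": -40, "ax": 0, "ay": 0, "az": 0, "claw": 30},
    {"dx": 0, "dy": 0, "dz": -50, "ax": 0, "ay": 0, "az": 0, "claw": 30},
    {"dx": 0, "dy": 0, "dz": -40, "ax": 0, "ay": 0, "az": 0, "claw": 30},
  ],
)

```text
t: 17.5
tcp_pos: [0.5002, -0.2664, 0.1848]
ee_rot: [0.724, 0.689, -0.0, -0.0]
force: [0.7, 0.2, 0.3]
width: 0.0297
```

Emit:
step_arm(
  commands=[
    {"dx": 0, "dy": 45, "dz": -20, "ax": 0, "ay": 0, "az": 0, "claw": 30},
    {"dx": 0, "dy": 45, "dz": 0, "ax": 0, "ay": 0, "az": 0, "claw": 30},
    {"dx": 0, "dy": 45, "dz": 0, "ax": 0, "ay": 0, "az": 0, "claw": 30},
    {"dx": 0, "dy": 45, "dz": 0, "ax": 0, "ay": 0, "az": 0, "claw": 30},
    {"dx": 0, "dy": 0, "dz": 0, "ax": 0, "ay": 0, "az": 0, "claw": 30},
  ],
)

```text
t: 18.0
tcp_pos: [0.6844, -0.2733, 0.2012]
ee_rot: [0.724, 0.69, 0.001, -0.0]
force: [-0.6, -0.0, 0.2]
width: 0.0301
```

Run:
```python
from h import *
plan([501.8,-266.3,33],87.2,n=1)
f=grab_frame("side");t=grab_frame("top")
a=cv2.resize(f["img"][50:430,240:480],None,fx=1.5,fy=1.5,interpolation=cv2.INTER_CUBIC)
b=cv2.resize(t["img"][130:310,150:460],None,fx=1.4,fy=1.4,interpolation=cv2.INTER_CUBIC);b=np.vstack([b,np.zeros((570-b.shape[0],b.shape[1],3),np.uint8)])
cv2.imwrite("pics/s9.png",cv2.convertScaleAbs(np.hstack([a,b]),alpha=1.5)[:,:,::-1])
```

```text
t 18.00 tcp [ 684.4 -273.3  201.2] x-axis [0.047 0.999 0.003] F [-0.6 -0.   0.2] w 0.0301 n 1
[  -2.1 -182.9  168. ] [ 0.06 -0.15  0.1 ]
```

View pics/s9.png

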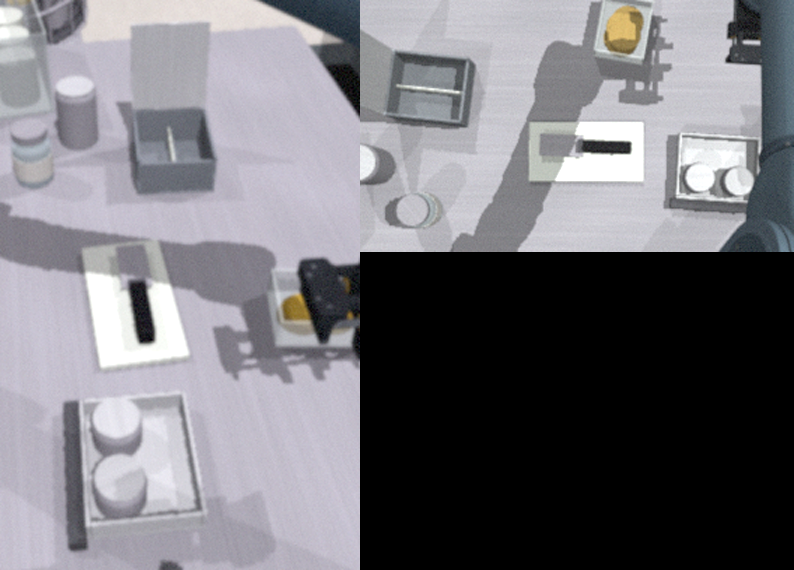

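Picture 12: the lid is open and leaning back past the hinge, and the scraper lies within the board. The tray is flush and square on the bar, both tins are standing and the bystanders are in place. I'm handing in.

```bash
python3 -c "
from cell import arm
print(arm.close_job())"
```

```text
the job is handed in; nothing more can be done
None
```

I finished all the steps and handed the job in at about 18 s of the 64 s allowed; no verdict came back.

- **Lid:** I gripped the scraper by its handle and slid the blade about 40 mm into the gap. I raised the lid along its arc using only the blade, then pushed it past upright. The last picture shows it leaning back past the hinge.
- **Scraper:** it is back on the white board, let go, lying flat with both ends inside the outline.
- **Tray:** I gripped its far wall and dragged it until the stop-bar contact force reached about 10 N, then let go and moved clear. The last picture shows it flush, square and about centred, with both tins standing and the bystanders in their places. I did not measure the final tray pose numerically, so this rests on the contact force and the picture.

- **Refused moves:** my first four move calls were refused because rows need all seven values. Nothing moved.
- **Hidden blade:** the arm hid the blade in both cameras while it went in. I relied on the measured height and force there, and pictures of the lid rising confirmed it afterwards.
- **Pictures:** I viewed all 12 allowed, more than the planned 8.

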